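Stow the barometer capsule and close the binding shutter of its case

TASK

Stand the brass barometer capsule on the round cork pad in the open well of the blue instrument case and then close the sliding shutter over it, fully home at both ends and pressed for a moment with about 15 N against the rubber seal, wherever that is set this time. The shutter binds in its tracks if one end gets ahead, so nudge it along by its two black knobs, turn and turn about, and never force it, since any push or squeeze over 22 N cracks the bakelite. Set the capsule down without dropping it and leave the two thermometer housings and the anemometer cup where they stand.

Things in the scene. Friction and masses are not known exactly. Their poses are not given: they have to be found in the camera images.
- case: Fixed blue steel instrument case, 167 (its x) x 270 (its y) mm; origin on the shelf under the case, 78 mm from its rear and 89 mm from its front face, half-way across, z up, +x towards the front wall, where the shutter shuts; yaw within 0.25 rad of the robot's x axis. Open well at the front: x 4 to 62, y +-112 mm, floor at z = 8 mm. Behind it (x below -2 mm) a solid block under the parked shutter.
- hood (a point): Top centre of the fixed grey hood plate with two dials, in the case's frame x = -37, y = 0, z = 59 mm (dials 3 mm more). It covers x -78 to 4, y +-55 mm, so the middle of the shutter's rear edge cannot be reached.
- seal: Bracket of the black rubber seal strip inside the front wall; origin at x = 68, y = 0, z = 47 mm in the case's frame. The strip (222 mm long, hard, parallel to the case's y) is set anew each time: its face, the rigid end stop, lies somewhere from x = 62 to 78 mm and is found by feel. Of a push at a knob, track friction may take up to 8 N; the strip needs 6 N for 0.2 s.
- channel (a point): Point on the case at x = 0, y = 127, z = 44 mm: floor of the left channel at its side wall. The shutter's ends run in two such channels, at y = +-127 mm; their lips, at z = 51.5 to 55.5 mm, cover |y| above 116 mm.
- well (a point): Centre of the flat round cork pad (64 mm across) on the well's floor, at x = 36, y = 0, z = 8 mm in the case's frame. The capsule's centre stands 15 mm above it when stowed; up to 12 mm off along the case's x and 50 mm along its y is all right.
- shutter: Loose metal shutter, 70 (x) x 250 (y) x 6 mm, 0.6 to 0.9 kg, captive in the channels, play 2 mm at each end, 1.5 mm above; origin under its centre (z = 44 mm), axes as the case's. Case x: -34 to -30 mm open, 27 to 43 mm home. A knob push of 3 to 8 N swings that end ahead, the other stays; about 12 mm ahead it wedges and moves no more until the lagging end is pushed.
- knob_left (a point): Middle (half-way up) of the black bakelite knob at the shutter's +y end: upright round post, 16 mm across, 22 mm tall, from z = 50 to 72 mm, at y = +94 mm on the shutter's cross centre line (x = 0). At x = 27 to 43 mm in the case's frame when home. It must not see more than 22 N.
- knob_right (a point): The same on the shutter's -y end, at y = -94 mm.
- capsule_center (a point): Centre of the brass barometer capsule: squat upright cylinder 48 mm across, 30 mm tall, 0.3 kg, standing on the shelf beside the case (centre 15 mm up).
- capsule: The same capsule, origin at the centre of its underside.
- housing_a: Black bakelite thermometer housing, upright cylinder 42 mm across, 56 mm tall, origin under its centre. Leave alone.
- housing_b: A second, identical thermometer housing. Leave alone.
- cup: Aluminium anemometer cup, 64 mm across its rim, 34 mm tall, origin under its centre. Leave alone.

How it is judged (in metres and radians):
On the way, in this order (a step that is already met when the one before it is completed fails the run):
1. the capsule stands upright on the cork pad in the well, the shutter still open (x of capsule_center in the frame of case between 0.02 and 0.048 m and y of capsule_center in the frame of case between -0.05 and 0.05 m and z of capsule_center in the frame of case between 0.019 and 0.028 m and angle between capsule_center's own z axis and vertical below 0.15 rad and x of shutter in the frame of case below -0.015 m), for 0.2 s.
2. the shutter is fully home at both ends, straight, and pressed against the seal with at least 6 N (x of each of knob_left, knob_right in the frame of case above 0.0245 m and angle between the x axis of shutter and the x axis of case, either way round below 0.012 rad and contact force between shutter and seal above 6 N), for 0.2 s.
At the end, for the whole second after the job is handed in: The capsule stands upright in the well within 12 mm (along the case's x) and 50 mm (along its y) of the pad's centre; the shutter lies closed and straight: both knobs beyond x = 24.5 mm in the case's frame (home is 27 to 43 mm) and its skew below 0.012 rad; everything is at rest (x of capsule_center in the frame of case between 0.02 and 0.048 m and y of capsule_center in the frame of case between -0.05 and 0.05 m and z of capsule_center in the frame of case between 0.019 and 0.028 m and angle between capsule_center's own z axis and vertical below 0.15 rad and x of each of knob_left, knob_right in the frame of case above 0.0245 m and angle between the x axis of shutter and the x axis of case, either way round below 0.012 rad and linear speed of each of shutter, capsule below 0.01 m/s); the robot touches nothing.
It fails at once if the shutter or its knobs are pushed or squeezed with more than 22 N (contact force between any of the fingers, the arm and shutter above 22 N).
It fails at once if the capsule is dropped or driven into the case (over 60 N) (contact force between capsule and case above 60 N).
It fails at once if a thermometer housing or the cup is moved by more than 20 mm (distance of any of housing_a, housing_b, cup from where it was at the start of the episode above 0.02 m).
It also fails if it takes over 72 s, if anything falls off the work surface, if the arm or the gripper's body presses on something with over 40 N, if the wrist force passes 120 N, or if a joint passes its speed limit or range.

ROBOT

A 6-joint arm with a two-finger parallel gripper is mounted at the origin on the work surface. World frame = base frame: x ahead of the robot, y to its left, z up, the work surface at z = 0. Lengths are in mm, angles in rad, forces in N, time in s.
With the tool pointing down it reaches from about 275 to 750 mm from the base axis. Payload 10.2 kg.
Tool frame: the origin (TCP) lies midway between the tips of the shut fingers; the grasp point (between the pads) lies 19 mm behind it (ctrl.tcp_to_grasp is the z of the grasp point in the tool frame, in mm); z points along the fingers, y is the direction in which the jaws open and shut (so a half turn about z gives the same grasp; the last joint's range is limited). The gripper opens to 85 mm and grips with 20 to 120 N. Pads are 22 mm wide; open, the fingers measure 114 mm over their backs; the gripper's body (76 mm by 85 mm) begins 54 mm behind the grasp point. The pads swing forward as they close: fully open they stand 13 mm farther back than shut.
Start: joints at [-1.351, 0.313, 1.498, -0, 1.331, -0.223], TCP at [224.936, -474.379, 231.294] pointing down, gripper open.
Joint ranges: [-2.94, 2.94], [-0.97, 2.17], [0.19, 2.56], [-1.23, 4.37], [0.02, 3.11], [-2.88, 2.88]. Speed limits (rad/s): [2.39, 2.39, 3.01, 3.14, 3.14, 3.14].

INTERFACE

Orientations are given as a unit quaternion [w, x, y, z].
In Python, from rig import sensors, capture, order, ctrl gives the robot as it stands. The module is installed in compiled form; this text tells all that it offers.
- The arm moves only by the tool play_rows, never from a script. Its argument "deltas" is a list of rows, each a list of 7 numbers: the shift along the world's x, y, z in units of 40 mm (1.0 is 40 mm), then the turn, a rotation vector about the world's x, y, z in units of 6 degrees (1.0 is 6 degrees), then the opening, from -1 (shut) to 1 (fully open). A call has 1 to 8 rows; each row shifts and turns the commanded pose from where the row before left it; what a row does not reach is not made up. A row lasts 1/12 s, in which the tool goes at most 41.7 mm and 7.16 degrees, less where a joint would pass 70% of its speed; a pose out of reach is approached as far as the arm can. A call is refused whole if a number of a shift passes 1 or a number of a turn 1, either way. A call with a gripper value outside its range is refused whole. The fingers move at their own pace and stop on an object; "squeeze" is the grip in N (left out, the last holds). Time passes only in rows, so rows that do not move let the fingers close. It gives the time, the measured TCP pose, the force and the opening at its end, in the units of the state.
- sensors.sense(): the state, without advancing time (a new reading comes with each control period).
- capture(name): name is "scene" or "top"; returns a dict with "pixels" (480x640x3 uint8, red, green, blue), "z_map" (480x640 float32, mm along the optical axis (not along the pixel's ray), 0 where there is no reading), "fx", "fy", "cx", "cy" (pixels), "eye" and "rotation" of the camera in the world. Camera axes: x right, y down, z forward; pixel columns grow to the right and rows downward; lengths in mm; the calibration is good to about 2 mm. A picture is of the moment at which its call begins.
- order.finish_job(): hands the job in, once; it reports no verdict.
The state is a dict: "time_s": time; "joints": joint angles; "dq": joint speeds; "tau": joint torques, N m; "eef_pos": TCP position; "ee_rot": TCP orientation; "force": force on the tool from outside, world axes, zero at the start; "wrist_torque": the same for the moment, N m; "grip_width": opening from 0.0 (shut) to 1.0 (fully open).
Only numpy, scipy, OpenCV 4.12 (cv2) and the standard library are available. Lean on these libraries where they do the work, as an engineer would, in place of code of your own. Each camera call takes 0.05 s, during which the arm holds its last target. There are 200 camera calls.

## Working session

There is one attempt and no reset: what is moved stays moved. The work goes in short steps, Python scripts to look and compute and a tool call to move; the robot and the scene stay as the last step left them, time stands still between calls to the robot, and variables do not carry over. Pictures are saved under pics/ and viewed, about 8 in all and at most 12, crops included, and the job is handed in when it is done.

Besides the shell and the picture viewer there is one more tool, called after "Request:" as name(argument=value, ...), one argument or row to a line, values as JSON. play_rows: Moves the arm, as the interface text tells. Its arguments: {"type":"object","properties":{"deltas":{"type":"array","items":{"type":"array","items":{"type":"number"}}},"squeeze":{"type":"number"}},"required":["deltas"]}

```bash
mkdir -p pics
cat > h.py <<'E'
import numpy as np, cv2
from rig import sensors, capture, order, ctrl
def cloud(c):
    z=c["z_map"]; v,u=np.mgrid[0:480,0:640]
    P=np.stack([(u-c["cx"])/c["fx"]*z,(v-c["cy"])/c["fy"]*z,z],-1)
    W=P@np.array(c["rotation"]).T+np.array(c["eye"]); W[z==0]=np.nan
    return W
def save(n,img): cv2.imwrite("pics/"+n+".png",img[...,::-1])
E
python3 - <<'E'
from h import *
print(sensors.sense(), ctrl.tcp_to_grasp)
ims=[]
for n in("top","scene"):
    c=capture(n); np.save(n+"_W.npy",cloud(c)); np.save(n+"_p.npy",c["pixels"]); save(n+"1",c["pixels"])
    print(n,c["fx"],c["cx"],c["cy"],c["eye"],np.round(c["rotation"],3).tolist())
E
```

```text
{'time_s': 0.0, 'joints': array([-1.35139477e+00,  3.13432254e-01,  1.49840767e+00,  1.34328545e-05,
        1.33099934e+00, -2.23389663e-01]), 'dq': array([ 2.22822139e-03,  3.48548960e-04,  9.12966138e-04, -7.84880076e-05,
       -3.32259943e-04, -1.37629394e-03]), 'tau': array([ 7.49250576e-04, -4.12261820e+01, -2.59747285e+01, -1.14327249e-04,
        3.99722529e-03,  4.53321860e-06]), 'eef_pos': array([ 224.88537688, -474.12435917,  230.75522875]), 'ee_rot': array([-6.23287943e-04,  9.75592097e-01,  2.19589780e-01,  7.76613276e-06]), 'force': array([-0.58179209,  0.38933885,  0.02201021]), 'wrist_torque': array([-0.01329672,  0.01502877,  0.00733418]), 'grip_width': 0.9971811228874208} -18.700000000000003Traceback (most recent call last):
  File "<stdin>", line 5, in <module>
  File "h.py", line 6, in cloud
    W=P@np.array(c["rotation"]).T+np.array(c["eye"]); W[z==0]=np.nan
      ~^~~~~~~~~~~~~~~~~~~~~~~~~~
ValueError: matmul: Input operand 1 has a mismatch in its core dimension 0, with gufunc signature (n?,k),(k,m?)->(n?,m?) (size 4 is different from 3)
```

Rotation is a quaternion.

```bash
sed -i 's/^import numpy.*/&\nfrom scipy.spatial.transform import Rotation as R/; s/np.array(c\["rotation"\]).T/R.from_quat(c["rotation"],scalar_first=True).as_matrix().T/' h.py
python3 - <<'E'
from h import *
for n in("top","scene"):
    c=capture(n); np.save(n+"_W.npy",cloud(c)); np.save(n+"_p.npy",c["pixels"]); save(n+"1",c["pixels"])
    print(n,c["fx"],c["cx"],c["cy"],c["eye"],np.round(c["rotation"],3).tolist())
    W=cloud(c); print(W[::80,::80].round(0).tolist()[3])
E
```

```text
top 454.6106973139022 329.693429520884 232.63335242756833 [468.70085536  14.31211585 898.47611127] [0.039, -0.701, 0.71, -0.053]
[[578.0, 641.0, 2.0], [577.0, 488.0, -1.0], [575.0, 331.0, 0.0], [573.0, 173.0, -0.0], [565.0, 15.0, 50.0], [561.0, -132.0, 72.0], [566.0, -305.0, 1.0], [564.0, -467.0, 0.0]]
scene 460.6491564757372 314.42202639166726 242.36119582411973 [988.5803488  243.24300277 717.37699327] [-0.172, 0.489, 0.807, -0.282]
[[773.0, -555.0, 21.0], [693.0, -437.0, 0.0], [619.0, -296.0, -0.0], [575.0, -128.0, 49.0], [512.0, 7.0, 57.0], [396.0, 129.0, -1.0], [322.0, 271.0, 1.0], [253.0, 412.0, 6.0]]
```

View pics/top1.png

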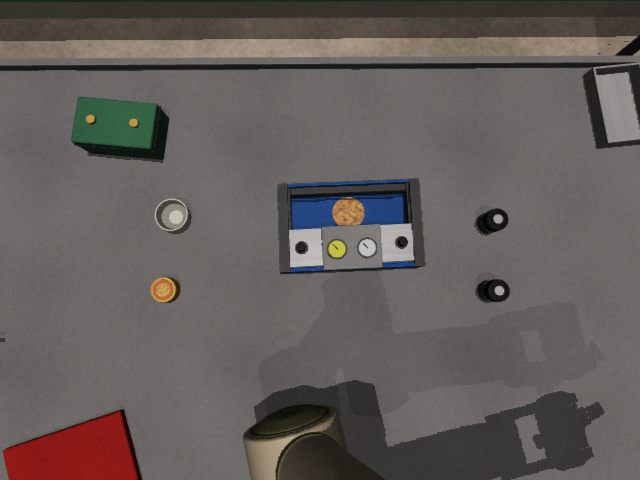

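View pics/scene1.png

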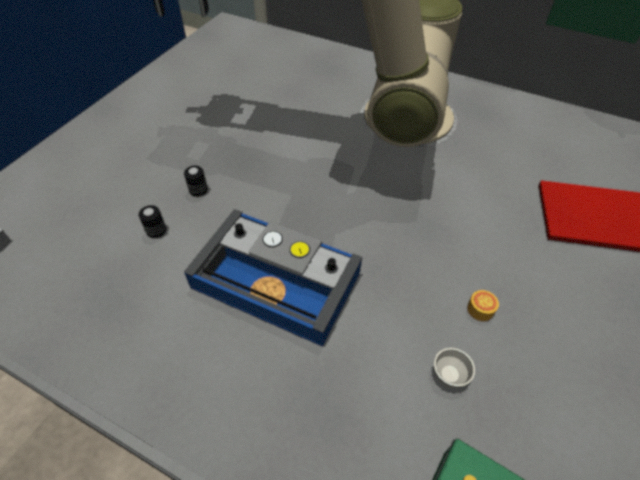

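Top view: case with the well toward +x (image up), cork pad at (348,212), knobs at (302,247) and (401,242), capsule (brass) at (163,290), cup at (172,215), housings at (497,219) and (497,290). The scene view agrees. Next I measure these.

Run:
```python
from h import *
W=np.load("top_W.npy"); p=np.load("top_p.npy"); h=cv2.cvtColor(p,cv2.COLOR_RGB2HSV)
def reg(u0,u1,v0,v1,W=W): 
    m=np.zeros(W.shape[:2],bool); m[v0:v1,u0:u1]=1; return m
def rep(n,m,W=W):
    q=W[m]; q=q[~np.isnan(q[:,0])]
    if len(q)<4: print(n,len(q)); return
    (c,s,a)=cv2.minAreaRect(q[:,:2].astype(np.float32))
    print(n,len(q),"med",np.median(q,0).round(1),"mean",q.mean(0).round(1),"rect",np.round(c,1),np.round(s,1),round(a,1),"z",np.percentile(q[:,2],[2,98]).round(1))
z=W[...,2]
orange=(h[...,0]<25)&(h[...,1]>90)&(h[...,2]>90)
rep("cork",reg(325,372,190,226)&orange&(z<20))
cap=reg(140,190,268,312); rep("cap_top",cap&(z>24)&(z<36)); rep("cup",reg(145,200,190,240)&(z>5)); 
rep("houseA",reg(470,515,200,240)&(z>48)); rep("houseB",reg(470,515,270,310)&(z>48))
rep("knobL",reg(290,315,236,258)&(z>66)&(z<78)); rep("knobR",reg(390,415,231,253)&(z>66)&(z<78))
rep("case",reg(260,440,165,285)&(z>15)); rep("rim",reg(260,440,165,285)&(z>50)&(z<58.5))
rep("lipL",reg(270,292,165,285)&(z>48)&(z<60));rep("lipR",reg(408,430,165,285)&(z>48)&(z<60))
rep("hood",reg(322,382,222,275)&(z>56.5)&(z<65))
print(np.round(z[180:275:5,300],0)); print(np.round(z[180:275:5,348],0))
S=np.load("scene_W.npy"); z=S[...,2]
rep("s knobL",reg(322,342,254,276)&(z>66)&(z<78),S); rep("s knobR",reg(230,250,220,240)&(z>66)&(z<78),S)
rep("s cap",reg(465,505,285,325)&(z>24)&(z<36),S)
hs=cv2.cvtColor(np.load("scene_p.npy"),cv2.COLOR_RGB2HSV)
rep("s cork",reg(245,290,270,306)&(hs[...,0]<25)&(hs[...,1]>90)&(z<20),S)
```

```text
cork 726 med [625.  -41.1  10.3] mean [625.4 -41.   10.2] rect [626.9 -41.4] [59.9 57.1] 89.0 z [ 7.1 13.5]
cap_top 528 med [478.  310.6  31.4] mean [477.7 310.7  31.3] rect [477.7 311.2] [46.5 47. ] 18.8 z [26.8 34.7]
cup 796 med [624.  307.4  16.1] mean [622.9 304.9  19.2] rect [622.2 302.1] [92.  97.5] 6.6 z [ 5.3 36.7]
houseA 403 med [ 599.4 -317.1   57.2] mean [ 599.6 -317.5   57. ] rect [ 600.2 -318.6] [40.6 40.7] 79.3 z [48.9 60.9]
houseB 431 med [ 466.8 -311.6   57.3] mean [ 466.7 -311.7   57.1] rect [ 466.9 -312.7] [40.9 41. ] 59.7 z [49.8 61.2]
knobL 58 med [551.7  51.4  72.9] mean [551.3  50.7  73. ] rect [551.7  50.7] [12.9 14.4] 89.1 z [70.8 76.1]
knobR 59 med [ 558.6 -137.    72.6] mean [ 558.9 -136.3   72.5] rect [ 558.7 -135.9] [14.9 13.7] 0.5 z [68.  75.3]
case 9241 med [568.3 -43.3  54.2] mean [581.  -43.   53.8] rect [593.8 -41.8] [167.4 270.1] 1.8 z [39.1 64.4]
rim 4602 med [570.6 -39.3  53.4] mean [581.9 -41.8  53.9] rect [593.8 -41.8] [167.4 270.1] 1.8 z [50.2 58.3]
lipL 1015 med [582.4  81.9  56.2] mean [586.7  82.   55.8] rect [589.5  82.2] [ 26.5 167.1] 89.8 z [49.4 59.3]
lipR 1108 med [ 581.9 -164.4   56.2] mean [ 588.5 -164.3   55.5] rect [ 597.3 -166.1] [ 29.7 168.1] 88.1 z [49.4 59.2]
hood 2536 med [550.2 -42.9  60.6] mean [550.6 -43.   60.7] rect [551.3 -43.1] [ 82.1 110. ] 1.8 z [57.5 64.2]
[-0. 51. 42. 51. 10.  8. 10. 12. 10.  7. 49. 53. 51. 74. 73. 50. 52. 51.
 54.]
[ 2. 46. 43.  8.  9. 10. 10. 12. 11. 57. 59. 61. 61. 61. 61. 61. 59. 63.
  3.]
s knobL 64 med [555.9  52.2  71. ] mean [555.5  51.9  70.7] rect [554.4  51.2] [15.1 15.4] 75.5 z [66.6 73.3]
s knobR 55 med [ 562.9 -135.4   70.8] mean [ 563.1 -135.5   70.5] rect [ 562.1 -135.6] [15.8 13.5] 25.6 z [66.5 72.6]
s cap 548 med [483.2 312.5  29.9] mean [482.8 312.5  29.7] rect [480.9 312.5] [47.6 46.8] 39.3 z [25.1 32.5]
s cork 513 med [618.6 -40.2   8.6] mean [618.3 -40.4   8.6] rect [619.9 -40.6] [48.4 61.6] 1.7 z [ 6.1 10.7]
```

Request:
play_rows(
  deltas=[
    [0.3,0.93,0,0,0,-0.2,1],
    [0.3,0.93,0,0,0,-0.2,1],
    [0.3,0.93,0,0,0,-0.2,1],
    [0.3,0.93,0,0,0,-0.2,1],
    [0.3,0.93,0,0,0,-0.2,1],
    [0.3,0.93,0,0,0,-0.2,1],
    [0.3,0.93,0,0,0,-0.2,1],
    [0.3,0.93,0,0,0,-0.2,1],
  ],
  squeeze=25,
)

```text
time_s: 0.82
eef_pos: [320.9, -174.9, 231.3]
ee_rot: [0.0, 0.991, 0.136, 0.0]
force: [1.5, 0.5, 0.1]
grip_width: 1.0
```

Request:
play_rows(
  deltas=[
    [0.3,0.93,0,0,0,-0.2,1],
    [0.3,0.93,0,0,0,-0.2,1],
    [0.3,0.93,0,0,0,-0.2,1],
    [0.3,0.93,0,0,0,-0.2,1],
    [0.3,0.93,0,0,0,-0.2,1],
    [0.3,0.93,0,0,0,-0.2,1],
    [0.3,0.93,0,0,0,-0.2,1],
    [0.3,0.93,0,0,0,-0.2,1],
  ],
)

```text
time_s: 1.48
eef_pos: [416.9, 123.0, 231.3]
ee_rot: [0.0, 0.999, 0.054, 0.0]
force: [0.3, -0.4, 1.0]
grip_width: 0.996
```

Request:
play_rows(
  deltas=[
    [0.3,0.93,0,0,0,-0.2,1],
    [0.3,0.93,0,0,0,-0.2,1],
    [0.3,0.93,0,0,0,-0.2,1],
    [0.3,0.93,-0.3,0,0,-0.2,1],
    [0.3,0.93,-0.3,0,0,0,1],
    [0,0,-0.5,0,0,0,1],
    [0,0,-0.5,0,0,0,1],
    [0,0,0,0,0,0,1],
  ],
)

```text
time_s: 2.15
eef_pos: [475.1, 306.6, 163.1]
ee_rot: [0.001, 1.0, 0.012, -0.004]
force: [0.3, -0.5, -1.0]
grip_width: 0.996
```

Request:
play_rows(
  deltas=[
    [0.1,0.1,-0.8,0,0,0,1],
    [0,0,-0.8,0,0,0,1],
    [0,0,-0.8,0,0,0,1],
    [0,0,-0.5,0,0,0,1],
    [0,0,-0.3,0,0,0,1],
    [0,0,0,0,0,0,1],
    [0,0,0,0,0,0,1],
  ],
)

```text
time_s: 2.73
eef_pos: [481.6, 310.9, 40.4]
ee_rot: [-0.0, 1.0, 0.012, 0.001]
force: [-0.4, 0.3, 0.2]
grip_width: 0.999
```

Run:
```python
from h import *
c=capture("scene"); W=cloud(c)
print(sensors.sense()["eef_pos"],sensors.sense()["ee_rot"])
save("g1",cv2.resize(c["pixels"][200:400,380:600],None,fx=3,fy=3))
```

```text
[481.90922978 311.10379003  41.0606985 ] [-4.79437580e-04  9.99928849e-01  1.18587059e-02  1.19882617e-03]
```

View pics/g1.png

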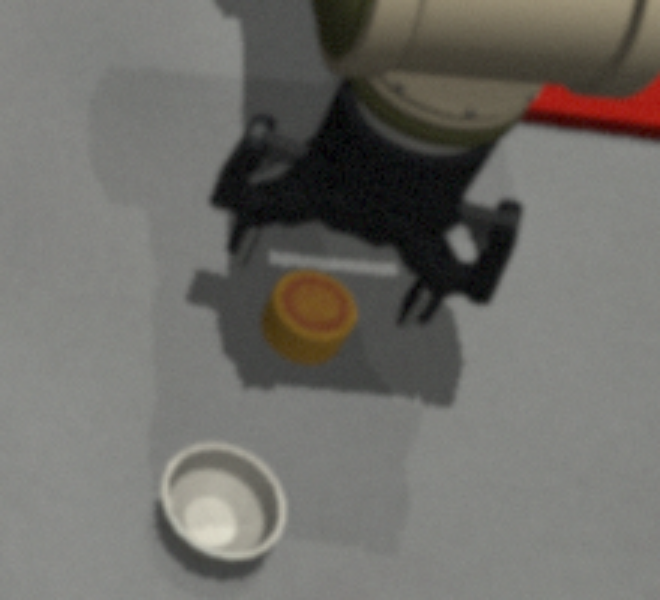

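The open fingers straddle the capsule (crop about (310,310)), at roughly the right x and centred in y. I'll go down and close.

Request:
play_rows(
  deltas=[
    [-0.04,0,-0.35,0,0,0,1],
    [0,0,-0.35,0,0,0,1],
    [0,0,-0.15,0,0,0,1],
    [0,0,0,0,0,0,0],
    [0,0,0,0,0,0,-0.3],
    [0,0,0,0,0,0,-0.3],
    [0,0,0,0,0,0,-0.3],
    [0,0,0,0,0,0,-0.3],
  ],
  squeeze=30,
)

```text
time_s: 3.45
eef_pos: [480.1, 311.2, 6.9]
ee_rot: [-0.0, 1.0, 0.012, 0.001]
force: [-2.1, -0.6, 5.7]
grip_width: 0.547
```

Request:
play_rows(
  deltas=[
    [0,0,0,0,0,0,-0.3],
    [0,0,0,0,0,0,-0.3],
    [0,0,0,0,0,0,-0.3],
    [0,0,0,0,0,0,-0.3],
    [0,0,0.5,0,0,0,-0.3],
    [0,0,0.6,0,0,0,-0.3],
    [0,0,0.6,0,0,0,-0.3],
    [0,0,0.6,0,0,0,-0.3],
  ],
)

```text
time_s: 4.12
eef_pos: [479.1, 310.8, 98.8]
ee_rot: [0.0, 1.0, 0.012, -0.0]
force: [0.6, 0.2, -3.5]
grip_width: 0.548
```

Request:
play_rows(
  deltas=[
    [0.1,-0.2,0.5,0,0,0,-0.3],
    [0.35,-0.86,0.3,0,0,0,-0.3],
    [0.35,-0.86,0,0,0,0,-0.3],
    [0.35,-0.86,0,0,0,0,-0.3],
    [0.35,-0.86,0,0,0,0,-0.3],
    [0.35,-0.86,0,0,0,0,-0.3],
    [0.35,-0.86,0,0,0,0,-0.3],
    [0.35,-0.86,0,0,0,0,-0.3],
  ],
)

```text
time_s: 4.78
eef_pos: [581.6, 60.2, 129.8]
ee_rot: [0.0, 1.0, 0.012, 0.0]
force: [0.5, 0.4, -2.4]
grip_width: 0.55
```

Request:
play_rows(
  deltas=[
    [0.35,-0.86,0,0,0,0,-0.3],
    [0.35,-0.86,0,0,0,0,-0.3],
    [0.35,-0.86,0,0,0,0,-0.3],
    [0,0,0,0,0,0,-0.3],
    [0,0,0,0,0,0,-0.3],
  ],
)

```text
time_s: 5.2
eef_pos: [623.4, -42.9, 129.2]
ee_rot: [-0.0, 1.0, 0.011, -0.0]
force: [-0.5, 1.2, -3.1]
grip_width: 0.551
```

Request:
play_rows(
  deltas=[
    [0,0.05,-0.8,0,0,0,-0.3],
    [0,0,-0.8,0,0,0,-0.3],
    [0,0,-0.5,0,0,0,-0.3],
    [0,0,-0.1,0,0,0,-0.3],
    [0,0,0,0,0,0,-0.3],
    [0,0,0,0,0,0,-0.3],
  ],
)

```text
time_s: 5.7
eef_pos: [624.0, -38.7, 42.9]
ee_rot: [0.0, 1.0, 0.012, 0.001]
force: [1.5, 0.0, -1.7]
grip_width: 0.55
```

Run:
```python
from h import *
c=capture("scene"); s=sensors.sense(); print(s["eef_pos"],s["force"])
save("p1",cv2.resize(c["pixels"][190:350,170:380],None,fx=3.5,fy=3.5))
```

```text
[624.29619578 -38.91719574  43.34925814] [ 0.16395733 -0.38561933 -3.39980175]
```

View pics/p1.png

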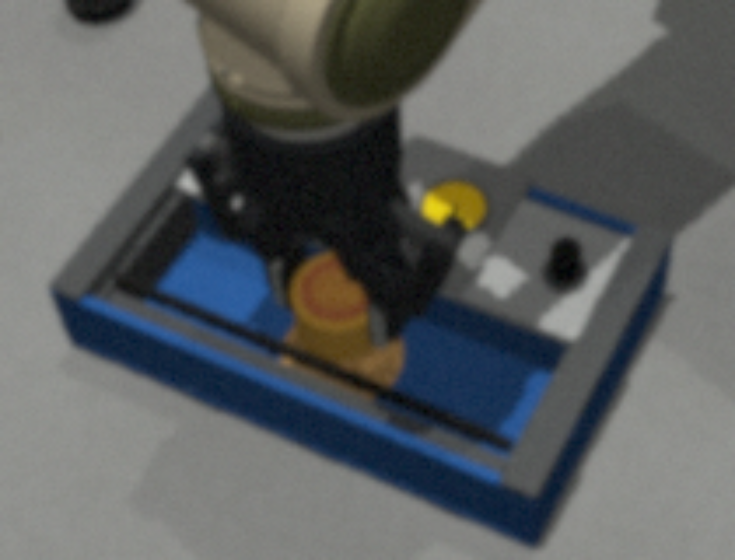

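The capsule hangs inside the well's opening over the cork (crop about (335,300)), clear of the seal strip and hood. I'll lower it slowly.

Request:
play_rows(
  deltas=[
    [0,0,-0.25,0,0,0,-0.3],
    [0,0,-0.2,0,0,0,-0.3],
    [0,0,-0.1,0,0,0,-0.3],
    [0,0,-0.05,0,0,0,-0.3],
    [0,0,0,0,0,0,-0.3],
    [0,0,0,0,0,0,-0.3],
  ],
)

```text
time_s: 6.25
eef_pos: [623.4, -39.2, 17.3]
ee_rot: [0.0, 1.0, 0.012, 0.0]
force: [0.2, -0.9, -2.5]
grip_width: 0.549
```

Request:
play_rows(
  deltas=[
    [0,0,-0.03,0,0,0,-0.3],
    [0,0,-0.02,0,0,0,-0.3],
    [0,0,0,0,0,0,-0.3],
    [0,0,0,0,0,0,-0.3],
  ],
)

```text
time_s: 6.58
eef_pos: [623.4, -39.2, 15.4]
ee_rot: [0.0, 1.0, 0.012, 0.0]
force: [0.2, -0.8, -3.5]
grip_width: 0.549
```

Request:
play_rows(
  deltas=[
    [0,0,-0.02,0,0,0,-0.3],
    [0,0,0,0,0,0,-0.3],
    [0,0,0,0,0,0,-0.3],
  ],
)

```text
time_s: 6.83
eef_pos: [623.5, -39.2, 15.0]
ee_rot: [0.0, 1.0, 0.012, 0.0]
force: [-1.5, -0.4, 2.3]
grip_width: 0.549
```

Request:
play_rows(
  deltas=[
    [0,0,-0.02,0,0,0,-0.3],
    [0,0,0,0,0,0,-0.3],
    [0,0,0,0,0,0,-0.3],
  ],
)

```text
time_s: 7.08
eef_pos: [623.5, -39.2, 14.9]
ee_rot: [0.0, 1.0, 0.012, 0.0]
force: [-5.3, 0.0, 9.7]
grip_width: 0.549
```

Touchdown (+9.7 N). Release and retreat, then view the top.

Request:
play_rows(
  deltas=[
    [0,0,0.01,0,0,0,0.3],
    [0,0,0,0,0,0,0.5],
    [0,0,0,0,0,0,0.6],
    [0,0,0,0,0,0,0.6],
    [0,0,0.3,0,0,0,0.6],
    [0,0,0.6,0,0,0,0.6],
    [0,0,0.8,0,0,0,0.6],
    [0,0,0.8,0,0,0,0.6],
  ],
)

```text
time_s: 7.75
eef_pos: [623.0, -39.1, 115.8]
ee_rot: [-0.0, 1.0, 0.012, -0.0]
force: [0.8, -0.5, 0.2]
grip_width: 0.795
```

Request:
play_rows(
  deltas=[
    [-0.8,0.3,0.3,0,0,0,-1],
    [-0.8,0.3,0,0,0,0,-1],
    [-0.8,0.3,0,0,0,0,-1],
    [-0.7,0.6,0,0,0,0,-1],
    [0,0.8,0,0,0,0,-1],
    [0,0,0,0,0,0,-1],
    [0,0,0,0,0,0,-1],
  ],
)

```text
time_s: 8.33
eef_pos: [499.4, 53.8, 127.1]
ee_rot: [0.0, 1.0, 0.013, 0.001]
force: [-0.8, -0.2, -0.3]
grip_width: 0.0
```

Run:
```python
from h import *
s=sensors.sense(); print(s["eef_pos"],s["force"],s["grip_width"])
c=capture("top"); W=cloud(c); save("t2",cv2.resize(c["pixels"][160:300,240:460],None,fx=3.5,fy=3.5))
```

```text
[499.43748989  53.76252057 127.14747925] [-0.7877715  -0.21413795 -0.30573037] 0.00014229107973782047
```

View pics/t2.png

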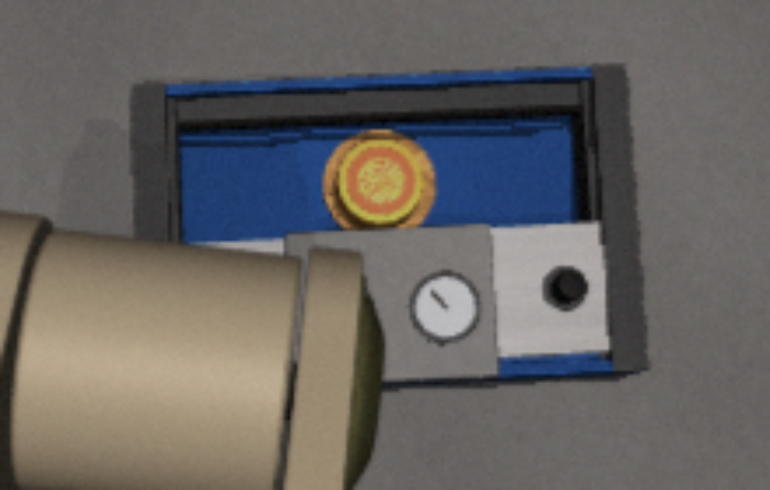

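The capsule sits on the cork (crop (380,180)) and the shutter is still open. Now the left knob: drop in behind it, then approach slowly.

Request:
play_rows(
  deltas=[
    [0.25,-0.07,-0.5,0,0,0,-1],
    [0.25,0,-0.6,0,0,0,-1],
    [0,0,-0.5,0,0,0,-1],
    [0,0,0,0,0,0,-1],
    [0,0,0,0,0,0,-1],
    [0,0,0,0,0,0,-1],
  ],
)

```text
time_s: 8.88
eef_pos: [520.0, 49.4, 63.3]
ee_rot: [0.0, 1.0, 0.012, 0.001]
force: [0.3, -1.3, 0.1]
grip_width: 0.004
```

Request:
play_rows(
  deltas=[
    [0.1,0,-0.05,0,0,0,-1],
    [0.05,0,0,0,0,0,-1],
    [0.05,0,0,0,0,0,-1],
    [0,0,0,0,0,0,-1],
  ],
)

```text
time_s: 9.22
eef_pos: [528.0, 50.0, 60.6]
ee_rot: [0.0, 1.0, 0.012, 0.001]
force: [-0.0, 0.8, -0.7]
grip_width: 0.003
```

Request:
play_rows(
  deltas=[
    [0.04,0,0,0,0,0,-1],
    [0.04,0,0,0,0,0,-1],
    [0,0,0,0,0,0,-1],
    [0,0,0,0,0,0,-1],
  ],
)

```text
time_s: 9.55
eef_pos: [530.6, 50.0, 60.1]
ee_rot: [-0.0, 1.0, 0.012, -0.0]
force: [-0.1, -0.1, -0.5]
grip_width: 0.002
```

Request:
play_rows(
  deltas=[
    [0.04,0,0,0,0,0,-1],
    [0.04,0,0,0,0,0,-1],
    [0,0,0,0,0,0,-1],
    [0,0,0,0,0,0,-1],
  ],
)

```text
time_s: 9.88
eef_pos: [533.8, 50.0, 60.0]
ee_rot: [-0.0, 1.0, 0.012, 0.0]
force: [-0.6, 0.0, -0.5]
grip_width: -0.002
```

Request:
play_rows(
  deltas=[
    [0.04,0,0,0,0,0,-1],
    [0.04,0,0,0,0,0,-1],
    [0,0,0,0,0,0,-1],
  ],
)

```text
time_s: 10.13
eef_pos: [536.9, 50.1, 60.0]
ee_rot: [-0.0, 1.0, 0.012, -0.0]
force: [-3.0, 0.4, 0.8]
grip_width: 0.001
```

Request:
play_rows(
  deltas=[
    [0.04,0,0,0,0,0,-1],
    [0.04,0,0,0,0,0,-1],
    [0,0,0,0,0,0,-1],
  ],
)

```text
time_s: 10.38
eef_pos: [540.4, 50.0, 60.0]
ee_rot: [-0.0, 1.0, 0.012, 0.0]
force: [-1.3, 1.2, 0.2]
grip_width: -0.002
```

```bash
cat >> h.py <<'E'
O=np.array([588.3,-42.0]); A=np.radians(1.8)
def knobs(show=False):
    c=capture("scene"); W=cloud(c); q=W-np.array([4.,.5,-2.]) # scene bias vs top
    d=q[...,:2]-O; X=d[...,0]*np.cos(A)+d[...,1]*np.sin(A); Y=-d[...,0]*np.sin(A)+d[...,1]*np.cos(A)
    s=sensors.sense(); out=[]
    for y in(94,-94):
        m=(abs(Y-y)<14)&(q[...,2]>56)&(q[...,2]<76)&(X>-45)&(X<60)&(c["pixels"].max(-1)<70)
        front=X[m]; out.append((m.sum(),round(float(np.percentile(front,90))-8,1) if m.sum()>5 else None))
    # shutter front edge height band
    es=[]
    for y in(80,-80,60,-60):
        m=(abs(Y-y)<8)&(q[...,2]>42)&(q[...,2]<56)&(X>-45)&(X<75)&(c["pixels"].min(-1)>110)
        es.append(round(float(np.percentile(X[m],97)),1) if m.sum()>5 else None)
    print("knobs L,R",out,"edge L80,R80,L60,R60",es,"tcp",s["eef_pos"].round(1),"F",s["force"].round(1))
    if show: save(show,cv2.resize(c["pixels"][190:350,170:380],None,fx=3.5,fy=3.5))
E
python3 -c "
from h import *
knobs('k1')"
```

```text
knobs L,R [(np.int64(134), -29.4), (np.int64(73), -32.4)] edge L80,R80,L60,R60 [6.0, 1.7, 5.3, 2.1] tcp [540.4  50.   60.1] F [-0.6  0.1  0.6]
```

View pics/k1.png

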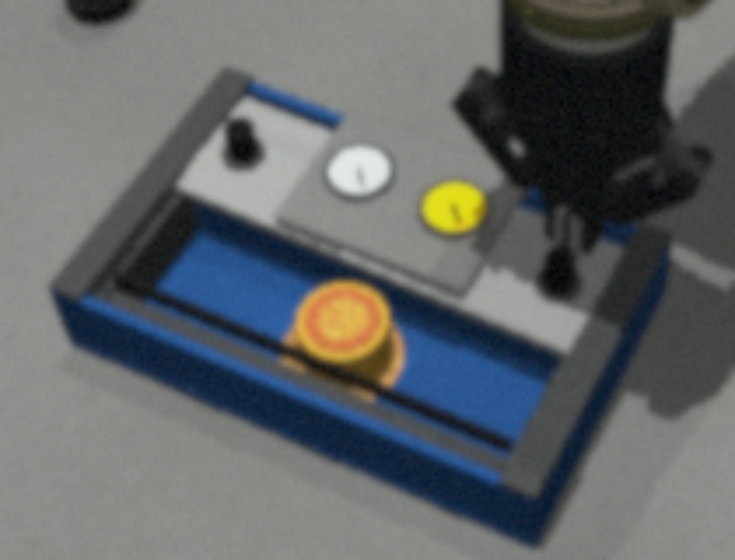

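Left end is about 4 mm ahead and moves freely. Cross to the right knob.

Request:
play_rows(
  deltas=[
    [-0.3,0,0.35,0,0,0,-1],
    [0,-0.93,0.45,0,0,0,-1],
    [0,-0.93,0,0,0,0,-1],
    [0,-0.93,0,0,0,0,-1],
    [0,-0.93,0,0,0,0,-1],
    [0.1,-0.93,0,0,0,0,-1],
    [0,0,-0.45,0,0,0,-1],
    [0,0,-0.35,0,0,0,-1],
  ],
)

```text
time_s: 11.1
eef_pos: [532.7, -138.5, 59.9]
ee_rot: [0.001, 1.0, 0.01, 0.001]
force: [-0.2, 1.1, -0.0]
grip_width: 0.001
```

Request:
play_rows(
  deltas=[
    [0,0,0,0,0,0,-1],
    [0.1,0,0,0,0,0,-1],
    [0.06,0,0,0,0,0,-1],
    [0.05,0,0,0,0,0,-1],
    [0.05,0,0,0,0,0,-1],
    [0.05,0,0,0,0,0,-1],
  ],
)

```text
time_s: 11.6
eef_pos: [544.6, -135.8, 60.7]
ee_rot: [0.0, 1.0, 0.012, -0.0]
force: [-5.0, -0.7, 2.4]
grip_width: 0.002
```

```bash
python3 -c "
from h import *
knobs()"
```

```text
knobs L,R [(np.int64(80), -28.7), (np.int64(116), -31.2)] edge L80,R80,L60,R60 [5.7, 4.4, 6.1, 4.2] tcp [ 544.8 -135.9   60.6] F [-3.4 -0.5  2.7]
```

Request:
play_rows(
  deltas=[
    [0.04,0,0,0,0,0,-1],
    [0.05,0,0,0,0,0,-1],
    [0.05,0,0,0,0,0,-1],
    [0.05,0,0,0,0,0,-1],
    [0,0,0,0,0,0,-1],
  ],
)

```text
time_s: 12.07
eef_pos: [552.6, -136.0, 60.1]
ee_rot: [0.0, 1.0, 0.012, 0.0]
force: [-2.2, 0.0, 0.9]
grip_width: -0.001
```

```bash
python3 -c "
from h import *
knobs()"
```

```text
knobs L,R [(np.int64(85), -27.0), (np.int64(126), -23.2)] edge L80,R80,L60,R60 [7.7, 11.5, 8.1, 11.9] tcp [ 552.5 -136.    60. ] F [-1.5 -0.5  0.7]
```

Request:
play_rows(
  deltas=[
    [-0.3,0,0.35,0,0,0,-1],
    [-0.1,0.93,0.45,0,0,0,-1],
    [0,0.93,0,0,0,0,-1],
    [0,0.93,0,0,0,0,-1],
    [0,0.93,0,0,0,0,-1],
    [0,0.93,0,0,0,0,-1],
    [0,0,-0.45,0,0,0,-1],
    [0,0,-0.35,0,0,0,-1],
  ],
)

```text
time_s: 12.78
eef_pos: [536.6, 52.2, 59.9]
ee_rot: [-0.0, 1.0, 0.014, 0.001]
force: [0.6, -0.1, -0.8]
grip_width: 0.0
```

Request:
play_rows(
  deltas=[
    [0,0,0,0,0,0,-1],
    [0.07,0,0,0,0,0,-1],
    [0.05,0,0,0,0,0,-1],
    [0.05,0,0,0,0,0,-1],
    [0.05,0,0,0,0,0,-1],
    [0.05,0,0,0,0,0,-1],
    [0.05,0,0,0,0,0,-1],
  ],
)

```text
time_s: 13.37
eef_pos: [549.0, 49.9, 60.5]
ee_rot: [0.0, 1.0, 0.012, -0.0]
force: [-4.7, 0.3, 3.4]
grip_width: 0.0
```

Request:
play_rows(
  deltas=[
    [0.05,0,0,0,0,0,-1],
    [0.05,0,0,0,0,0,-1],
    [0,0,0,0,0,0,-1],
  ],
)

```text
time_s: 13.62
eef_pos: [553.4, 50.0, 60.1]
ee_rot: [-0.0, 1.0, 0.012, 0.0]
force: [-1.5, -0.3, 1.4]
grip_width: -0.001
```

```bash
python3 -c "
from h import *
knobs()"
```

```text
knobs L,R [(np.int64(139), -16.3), (np.int64(73), -20.6)] edge L80,R80,L60,R60 [18.1, 14.1, 18.2, 14.3] tcp [553.4  50.   60.1] F [-1.4 -0.7  1.1]
```

Request:
play_rows(
  deltas=[
    [-0.3,0,0.35,0,0,0,-1],
    [0,-0.93,0.45,0,0,0,-1],
    [0,-0.93,0,0,0,0,-1],
    [0,-0.93,0,0,0,0,-1],
    [0,-0.93,0,0,0,0,-1],
    [0.15,-0.91,0,0,0,0,-1],
    [0,0,-0.45,0,0,0,-1],
    [0,0,-0.35,0,0,0,-1],
  ],
)

```text
time_s: 14.33
eef_pos: [547.6, -137.6, 59.7]
ee_rot: [0.001, 1.0, 0.01, 0.001]
force: [-1.0, 0.4, -0.0]
grip_width: 0.001
```

Request:
play_rows(
  deltas=[
    [0,0,0,0,0,0,-1],
    [0.08,0,0,0,0,0,-1],
    [0.05,0,0,0,0,0,-1],
    [0.05,0,0,0,0,0,-1],
    [0.05,0,0,0,0,0,-1],
    [0.05,0,0,0,0,0,-1],
    [0.05,0,0,0,0,0,-1],
  ],
)

```text
time_s: 14.92
eef_pos: [560.3, -135.1, 60.5]
ee_rot: [0.0, 1.0, 0.012, -0.0]
force: [-3.8, -0.3, 2.5]
grip_width: 0.001
```

Request:
play_rows(
  deltas=[
    [0.05,0,0,0,0,0,-1],
    [0.05,0,0,0,0,0,-1],
    [0,0,0,0,0,0,-1],
  ],
)

```text
time_s: 15.17
eef_pos: [564.6, -135.2, 60.1]
ee_rot: [0.0, 1.0, 0.012, 0.0]
force: [-1.3, -1.3, 0.3]
grip_width: -0.001
```

```bash
python3 -c "
from h import *
knobs()"
```

```text
knobs L,R [(np.int64(83), -14.2), (np.int64(123), -11.3)] edge L80,R80,L60,R60 [20.7, 24.2, 20.7, 23.9] tcp [ 564.5 -135.2   60.1] F [-1.2  0.5  0.3]
```

Request:
play_rows(
  deltas=[
    [-0.3,0,0.35,0,0,0,-1],
    [-0.08,0.93,0.45,0,0,0,-1],
    [0,0.93,0,0,0,0,-1],
    [0,0.93,0,0,0,0,-1],
    [0,0.93,0,0,0,0,-1],
    [0,0.93,0,0,0,0,-1],
    [0,0,-0.45,0,0,0,-1],
    [0,0,-0.35,0,0,0,-1],
  ],
)

```text
time_s: 15.88
eef_pos: [549.4, 53.0, 59.9]
ee_rot: [-0.0, 1.0, 0.014, 0.001]
force: [-0.5, -0.1, -0.3]
grip_width: -0.002
```

Request:
play_rows(
  deltas=[
    [0,0,0,0,0,0,-1],
    [0.07,0,0,0,0,0,-1],
    [0.05,0,0,0,0,0,-1],
    [0.05,0,0,0,0,0,-1],
    [0.05,0,0,0,0,0,-1],
    [0.05,0,0,0,0,0,-1],
    [0.05,0,0,0,0,0,-1],
  ],
)

```text
time_s: 16.47
eef_pos: [561.8, 50.7, 60.5]
ee_rot: [-0.0, 1.0, 0.012, -0.0]
force: [-3.7, 0.1, 2.4]
grip_width: -0.0
```

Request:
play_rows(
  deltas=[
    [0.05,0,0,0,0,0,-1],
    [0.05,0,0,0,0,0,-1],
    [0,0,0,0,0,0,-1],
  ],
)

```text
time_s: 16.72
eef_pos: [566.2, 50.8, 60.1]
ee_rot: [-0.0, 1.0, 0.012, 0.0]
force: [-1.2, -0.3, 1.5]
grip_width: -0.004
```

```bash
python3 -c "
from h import *
knobs()"
```

```text
knobs L,R [(np.int64(140), -3.4), (np.int64(77), -9.0)] edge L80,R80,L60,R60 [32.0, 25.4, 30.6, 26.3] tcp [566.1  50.8  60.1] F [-0.8  0.3  0.5]
```

Request:
play_rows(
  deltas=[
    [-0.3,0,0.35,0,0,0,-1],
    [0,-0.93,0.45,0,0,0,-1],
    [0,-0.93,0,0,0,0,-1],
    [0,-0.93,0,0,0,0,-1],
    [0,-0.93,0,0,0,0,-1],
    [0.15,-0.91,0,0,0,0,-1],
    [0,0,-0.45,0,0,0,-1],
    [0,0,-0.35,0,0,0,-1],
  ],
)

```text
time_s: 17.43
eef_pos: [560.3, -136.9, 59.7]
ee_rot: [0.001, 1.0, 0.01, 0.001]
force: [-0.8, 0.7, 0.2]
grip_width: 0.001
```

Request:
play_rows(
  deltas=[
    [0,0,0,0,0,0,-1],
    [0.08,0,0,0,0,0,-1],
    [0.05,0,0,0,0,0,-1],
    [0.05,0,0,0,0,0,-1],
    [0.05,0,0,0,0,0,-1],
    [0.05,0,0,0,0,0,-1],
    [0.05,0,0,0,0,0,-1],
  ],
)

```text
time_s: 18.02
eef_pos: [573.1, -134.3, 60.6]
ee_rot: [0.0, 1.0, 0.012, -0.0]
force: [-4.0, -0.6, 2.4]
grip_width: -0.001
```

Request:
play_rows(
  deltas=[
    [0.05,0,0,0,0,0,-1],
    [0.05,0,0,0,0,0,-1],
    [0,0,0,0,0,0,-1],
  ],
)

```text
time_s: 18.27
eef_pos: [577.4, -134.4, 60.1]
ee_rot: [0.0, 1.0, 0.012, 0.0]
force: [-1.6, -0.5, 1.0]
grip_width: 0.005
```

```bash
python3 -c "
from h import *
knobs()"
```

```text
knobs L,R [(np.int64(91), -1.3), (np.int64(123), 1.5)] edge L80,R80,L60,R60 [33.3, 36.6, 33.8, 36.9] tcp [ 577.3 -134.4   60.1] F [-0.4 -0.5  0.2]
```

Same again on the left (target TCP x ≈ 579).

Request:
play_rows(
  deltas=[
    [-0.3,0,0.35,0,0,0,-1],
    [-0.08,0.93,0.45,0,0,0,-1],
    [0,0.93,0,0,0,0,-1],
    [0,0.93,0,0,0,0,-1],
    [0,0.93,0,0,0,0,-1],
    [0,0.92,0,0,0,0,-1],
    [0,0,-0.45,0,0,0,-1],
    [0,0,-0.35,0,0,0,-1],
  ],
)

```text
time_s: 18.98
eef_pos: [562.2, 53.5, 59.9]
ee_rot: [-0.0, 1.0, 0.014, 0.001]
force: [0.6, -1.5, 0.0]
grip_width: -0.002
```

Request:
play_rows(
  deltas=[
    [0,0,0,0,0,0,-1],
    [0.07,0,0,0,0,0,-1],
    [0.05,0,0,0,0,0,-1],
    [0.05,0,0,0,0,0,-1],
    [0.05,0,0,0,0,0,-1],
    [0.05,0,0,0,0,0,-1],
    [0.05,0,0,0,0,0,-1],
  ],
)

```text
time_s: 19.57
eef_pos: [574.6, 51.1, 60.5]
ee_rot: [-0.0, 1.0, 0.012, -0.0]
force: [-3.9, 1.0, 3.2]
grip_width: -0.004
```

Request:
play_rows(
  deltas=[
    [0.05,0,0,0,0,0,-1],
    [0.05,0,0,0,0,0,-1],
    [0,0,0,0,0,0,-1],
  ],
)

```text
time_s: 19.82
eef_pos: [579.0, 51.2, 60.1]
ee_rot: [0.0, 1.0, 0.012, 0.0]
force: [-2.6, 0.3, 1.5]
grip_width: 0.005
```

```bash
python3 -c "
from h import *
knobs()"
```

```text
knobs L,R [(np.int64(132), 9.5), (np.int64(79), 3.5)] edge L80,R80,L60,R60 [43.6, 38.6, 43.2, 39.2] tcp [579.   51.2  60.1] F [-0.6  0.6  0.7]
```

Request:
play_rows(
  deltas=[
    [-0.3,0,0.35,0,0,0,-1],
    [0,-0.93,0.45,0,0,0,-1],
    [0,-0.93,0,0,0,0,-1],
    [0,-0.93,0,0,0,0,-1],
    [0,-0.93,0,0,0,0,-1],
    [0.15,-0.9,0,0,0,0,-1],
    [0,0,-0.45,0,0,0,-1],
    [0,0,-0.35,0,0,0,-1],
  ],
)

```text
time_s: 20.53
eef_pos: [573.2, -136.1, 59.7]
ee_rot: [0.001, 1.0, 0.01, 0.001]
force: [-0.1, 1.6, -1.3]
grip_width: -0.004
```

Request:
play_rows(
  deltas=[
    [0,0,0,0,0,0,-1],
    [0.08,0,0,0,0,0,-1],
    [0.05,0,0,0,0,0,-1],
    [0.05,0,0,0,0,0,-1],
    [0.05,0,0,0,0,0,-1],
    [0.05,0,0,0,0,0,-1],
    [0.05,0,0,0,0,0,-1],
  ],
)

```text
time_s: 21.12
eef_pos: [585.9, -133.5, 60.6]
ee_rot: [0.0, 1.0, 0.012, 0.0]
force: [-4.9, -0.2, 3.9]
grip_width: 0.001
```

Request:
play_rows(
  deltas=[
    [0.05,0,0,0,0,0,-1],
    [0.05,0,0,0,0,0,-1],
    [0,0,0,0,0,0,-1],
  ],
)

```text
time_s: 21.37
eef_pos: [590.2, -133.6, 60.1]
ee_rot: [0.0, 1.0, 0.012, 0.0]
force: [-2.3, -0.0, 0.7]
grip_width: 0.0
```

```bash
python3 -c "
from h import *
knobs()"
```

```text
knobs L,R [(np.int64(85), 11.5), (np.int64(121), 14.3)] edge L80,R80,L60,R60 [46.0, 49.3, 46.2, 49.4] tcp [ 590.1 -133.6   60. ] F [-0.7 -1.   0. ]
```

Request:
play_rows(
  deltas=[
    [-0.3,0,0.35,0,0,0,-1],
    [-0.08,0.93,0.45,0,0,0,-1],
    [0,0.93,0,0,0,0,-1],
    [0,0.93,0,0,0,0,-1],
    [0,0.93,0,0,0,0,-1],
    [0,0.92,0,0,0,0,-1],
    [0,0,-0.45,0,0,0,-1],
    [0,0,-0.35,0,0,0,-1],
  ],
)

```text
time_s: 22.08
eef_pos: [575.0, 54.3, 59.9]
ee_rot: [-0.0, 1.0, 0.014, 0.001]
force: [0.9, 0.0, -0.8]
grip_width: 0.004
```

Request:
play_rows(
  deltas=[
    [0,0,0,0,0,0,-1],
    [0.07,0,0,0,0,0,-1],
    [0.05,0,0,0,0,0,-1],
    [0.05,0,0,0,0,0,-1],
    [0.05,0,0,0,0,0,-1],
    [0.05,0,0,0,0,0,-1],
    [0.04,0,0,0,0,0,-1],
  ],
)

```text
time_s: 22.67
eef_pos: [587.1, 51.9, 60.5]
ee_rot: [0.0, 1.0, 0.012, -0.0]
force: [-3.9, -0.2, 2.8]
grip_width: -0.003
```

Request:
play_rows(
  deltas=[
    [0.04,0,0,0,0,0,-1],
    [0.04,0,0,0,0,0,-1],
    [0,0,0,0,0,0,-1],
  ],
)

```text
time_s: 22.92
eef_pos: [590.5, 52.0, 60.1]
ee_rot: [0.0, 1.0, 0.012, 0.0]
force: [-2.1, -0.0, 1.0]
grip_width: -0.004
```

```bash
python3 -c "
from h import *
knobs()"
```

```text
knobs L,R [(np.int64(141), 20.4), (np.int64(80), 16.3)] edge L80,R80,L60,R60 [55.6, 50.8, 55.1, 51.5] tcp [590.4  52.   60.1] F [-1.3  0.6  1.1]
```

Request:
play_rows(
  deltas=[
    [-0.3,0,0.35,0,0,0,-1],
    [0,-0.93,0.45,0,0,0,-1],
    [0,-0.93,0,0,0,0,-1],
    [0,-0.93,0,0,0,0,-1],
    [0,-0.93,0,0,0,0,-1],
    [0.15,-0.9,0,0,0,0,-1],
    [0,0,-0.45,0,0,0,-1],
    [0,0,-0.35,0,0,0,-1],
  ],
)

```text
time_s: 23.63
eef_pos: [584.7, -135.3, 59.7]
ee_rot: [0.001, 1.0, 0.01, 0.001]
force: [0.1, 1.2, -1.3]
grip_width: 0.002
```

Request:
play_rows(
  deltas=[
    [0,0,0,0,0,0,-1],
    [0.08,0,0,0,0,0,-1],
    [0.05,0,0,0,0,0,-1],
    [0.05,0,0,0,0,0,-1],
    [0.05,0,0,0,0,0,-1],
    [0.05,0,0,0,0,0,-1],
    [0,0,0,0,0,0,-1],
  ],
)

```text
time_s: 24.22
eef_pos: [595.7, -132.7, 60.5]
ee_rot: [0.0, 1.0, 0.012, 0.0]
force: [-1.5, -0.9, 1.6]
grip_width: 0.001
```

Request:
play_rows(
  deltas=[
    [0.04,0,0,0,0,0,-1],
    [0.03,0,0,0,0,0,-1],
    [0,0,0,0,0,0,-1],
  ],
)

```text
time_s: 24.47
eef_pos: [598.3, -132.8, 60.2]
ee_rot: [0.0, 1.0, 0.012, 0.0]
force: [-2.2, -0.1, 2.3]
grip_width: -0.002
```

```bash
python3 -c "
from h import *
knobs()"
```

```text
knobs L,R [(np.int64(86), 22.1), (np.int64(129), 22.4)] edge L80,R80,L60,R60 [56.3, 58.0, 56.4, 58.0] tcp [ 598.3 -132.8   60.1] F [-2.2 -0.8  2. ]
```

Request:
play_rows(
  deltas=[
    [-0.3,0,0.35,0,0,0,-1],
    [-0.04,0.93,0.45,0,0,0,-1],
    [0,0.93,0,0,0,0,-1],
    [0,0.93,0,0,0,0,-1],
    [0,0.93,0,0,0,0,-1],
    [0,0.92,0,0,0,0,-1],
    [0,0,-0.45,0,0,0,-1],
    [0,0,-0.35,0,0,0,-1],
  ],
)

```text
time_s: 25.18
eef_pos: [585.0, 55.1, 59.8]
ee_rot: [-0.0, 1.0, 0.014, 0.001]
force: [0.8, -0.8, 0.7]
grip_width: -0.001
```

Request:
play_rows(
  deltas=[
    [0,0,0,0,0,0,-1],
    [0.08,0,0,0,0,0,-1],
    [0.05,0,0,0,0,0,-1],
    [0.04,0,0,0,0,0,-1],
    [0.04,0,0,0,0,0,-1],
    [0.03,0,0,0,0,0,-1],
    [0,0,0,0,0,0,-1],
  ],
)

```text
time_s: 25.77
eef_pos: [594.3, 52.6, 60.5]
ee_rot: [0.0, 1.0, 0.012, 0.0]
force: [-2.1, -0.5, 2.2]
grip_width: -0.003
```

Request:
play_rows(
  deltas=[
    [0.03,0,0,0,0,0,-1],
    [0.03,0,0,0,0,0,-1],
    [0,0,0,0,0,0,-1],
  ],
)

```text
time_s: 26.02
eef_pos: [596.4, 52.8, 60.2]
ee_rot: [0.0, 1.0, 0.012, -0.0]
force: [-5.0, 0.2, 4.5]
grip_width: 0.001
```

```bash
python3 -c "
from h import *
knobs()"
```

```text
knobs L,R [(np.int64(143), 26.3), (np.int64(83), 23.5)] edge L80,R80,L60,R60 [61.1, 57.7, 60.3, 58.1] tcp [596.3  52.8  60.1] F [-5.4 -0.8  3.5]
```

Request:
play_rows(
  deltas=[
    [0.02,0,0,0,0,0,-1],
    [0,0,0,0,0,0,-1],
    [0,0,0,0,0,0,-1],
  ],
)

```text
time_s: 26.32
eef_pos: [596.5, 52.8, 60.1]
ee_rot: [0.0, 1.0, 0.012, -0.001]
force: [-7.9, -0.5, 7.4]
grip_width: 0.003
```

Request:
play_rows(
  deltas=[
    [0.02,0,0,0,0,0,-1],
    [0,0,0,0,0,0,-1],
    [0,0,0,0,0,0,-1],
  ],
)

```text
time_s: 26.57
eef_pos: [596.6, 52.8, 60.1]
ee_rot: [0.0, 1.0, 0.012, -0.002]
force: [-13.1, -0.5, 8.6]
grip_width: -0.001
```

Left end has come to a stop (13 N, no more motion). Now the right end, by feel.

Request:
play_rows(
  deltas=[
    [-0.3,0,0.35,0,0,0,-1],
    [0,-0.93,0.45,0,0,0,-1],
    [0,-0.93,0,0,0,0,-1],
    [0,-0.93,0,0,0,0,-1],
    [0,-0.93,0,0,0,0,-1],
    [0.1,-0.9,0,0,0,0,-1],
    [0,0,-0.45,0,0,0,-1],
    [0,0,-0.35,0,0,0,-1],
  ],
)

```text
time_s: 27.23
eef_pos: [590.8, -134.5, 59.7]
ee_rot: [0.0, 1.0, 0.01, 0.001]
force: [0.9, 0.3, -1.2]
grip_width: -0.002
```

Request:
play_rows(
  deltas=[
    [0,0,0,0,0,0,-1],
    [0.08,0,0,0,0,0,-1],
    [0.05,0,0,0,0,0,-1],
    [0.05,0,0,0,0,0,-1],
    [0.04,0,0,0,0,0,-1],
    [0,0,0,0,0,0,-1],
  ],
)

```text
time_s: 27.73
eef_pos: [599.4, -131.9, 60.7]
ee_rot: [0.0, 1.0, 0.012, 0.0]
force: [-0.2, 0.7, -1.1]
grip_width: -0.003
```

Request:
play_rows(
  deltas=[
    [0.03,0,0,0,0,0,-1],
    [0.02,0,0,0,0,0,-1],
    [0,0,0,0,0,0,-1],
  ],
)

```text
time_s: 27.98
eef_pos: [600.8, -132.0, 60.2]
ee_rot: [0.0, 1.0, 0.012, -0.0]
force: [-3.3, -1.1, 2.7]
grip_width: -0.005
```

```bash
python3 -c "
from h import *
knobs()"
```

```text
knobs L,R [(np.int64(89), 26.9), (np.int64(121), 25.6)] edge L80,R80,L60,R60 [60.7, 60.8, 60.3, 60.6] tcp [ 600.8 -132.    60.2] F [-3.4 -0.8  2.2]
```

Request:
play_rows(
  deltas=[
    [0.02,0,0,0,0,0,-1],
    [0,0,0,0,0,0,-1],
    [0,0,0,0,0,0,-1],
  ],
)

```text
time_s: 28.28
eef_pos: [601.7, -132.0, 60.1]
ee_rot: [0.0, 1.0, 0.012, -0.0]
force: [-3.9, -0.6, 2.9]
grip_width: -0.001
```

Request:
play_rows(
  deltas=[
    [0.02,0,0,0,0,0,-1],
    [0,0,0,0,0,0,-1],
    [0,0,0,0,0,0,-1],
  ],
)

```text
time_s: 28.53
eef_pos: [602.5, -132.0, 60.1]
ee_rot: [-0.0, 1.0, 0.012, -0.0]
force: [-4.9, -0.9, 3.4]
grip_width: 0.001
```

Request:
play_rows(
  deltas=[
    [0.02,0,0,0,0,0,-1],
    [0,0,0,0,0,0,-1],
    [0,0,0,0,0,0,-1],
  ],
)

```text
time_s: 28.78
eef_pos: [602.6, -132.0, 60.0]
ee_rot: [-0.0, 1.0, 0.012, -0.001]
force: [-9.8, -0.8, 6.0]
grip_width: 0.006
```

Request:
play_rows(
  deltas=[
    [0.02,0,0,0,0,0,-1],
    [0,0,0,0,0,0,-1],
    [0,0,0,0,0,0,-1],
    [0,0,0,0,0,0,-1],
  ],
)

```text
time_s: 29.12
eef_pos: [602.7, -132.0, 60.0]
ee_rot: [-0.0, 1.0, 0.012, -0.002]
force: [-12.6, -2.4, 8.4]
grip_width: 0.002
```

```bash
python3 -c "
from h import *
knobs()"
```

```text
knobs L,R [(np.int64(90), 26.9), (np.int64(122), 26.5)] edge L80,R80,L60,R60 [60.7, 61.0, 60.3, 61.3] tcp [ 602.7 -132.    60. ] F [-14.   -0.6   8.6]
```

Request:
play_rows(
  deltas=[
    [0.008,0,0,0,0,0,-1],
    [0,0,0,0,0,0,-1],
    [0,0,0,0,0,0,-1],
    [0,0,0,0,0,0,-1],
    [0,0,0,0,0,0,-1],
    [0,0,0,0,0,0,-1],
  ],
)

```text
time_s: 29.67
eef_pos: [602.8, -132.0, 60.0]
ee_rot: [-0.0, 1.0, 0.012, -0.002]
force: [-15.0, -0.5, 8.4]
grip_width: -0.003
```

```bash
python3 -c "
from h import *
knobs()"
```

```text
knobs L,R [(np.int64(87), 26.9), (np.int64(125), 26.9)] edge L80,R80,L60,R60 [60.2, 61.0, 60.3, 61.8] tcp [ 602.8 -132.    60. ] F [-14.5  -1.5   9.6]
```

Right end stopped at the x that matches the left, and was held at 15 N. Now I'll confirm by pressing the left knob again.

Request:
play_rows(
  deltas=[
    [-0.3,0,0.35,0,0,0,-1],
    [-0.04,0.93,0.45,0,0,0,-1],
    [0,0.93,0,0,0,0,-1],
    [0,0.93,0,0,0,0,-1],
    [0,0.93,0,0,0,0,-1],
    [0,0.92,0,0,0,0,-1],
    [0,0,-0.45,0,0,0,-1],
    [0,0,-0.35,0,0,0,-1],
  ],
)

```text
time_s: 30.38
eef_pos: [591.4, 56.0, 59.8]
ee_rot: [-0.0, 1.0, 0.014, 0.001]
force: [0.4, -0.7, -0.6]
grip_width: -0.001
```

Request:
play_rows(
  deltas=[
    [0,0,0,0,0,0,-1],
    [0.05,0,0,0,0,0,-1],
    [0,0,0,0,0,0,-1],
    [0,0,0,0,0,0,-1],
  ],
)

```text
time_s: 30.72
eef_pos: [593.7, 53.2, 61.1]
ee_rot: [0.0, 1.0, 0.012, 0.001]
force: [0.7, 0.2, 0.2]
grip_width: 0.005
```

```bash
python3 -c "
from h import *
knobs()"
```

```text
knobs L,R [(np.int64(148), 26.5), (np.int64(83), 26.8)] edge L80,R80,L60,R60 [60.6, 60.2, 60.4, 60.7] tcp [593.5  53.2  61. ] F [ 1.1 -0.2 -0.1]
```

Request:
play_rows(
  deltas=[
    [0.04,0,-0.02,0,0,0,-1],
    [0.02,0,0,0,0,0,-1],
    [0,0,0,0,0,0,-1],
    [0,0,0,0,0,0,-1],
  ],
)

```text
time_s: 31.1
eef_pos: [595.4, 53.6, 59.4]
ee_rot: [-0.0, 1.0, 0.012, 0.0]
force: [-0.7, -0.5, -0.2]
grip_width: 0.001
```

Request:
play_rows(
  deltas=[
    [0.02,0,0,0,0,0,-1],
    [0,0,0,0,0,0,-1],
    [0,0,0,0,0,0,-1],
  ],
)

```text
time_s: 31.35
eef_pos: [596.1, 53.6, 59.3]
ee_rot: [0.0, 1.0, 0.012, -0.0]
force: [-0.0, 0.0, 0.6]
grip_width: 0.0
```

Request:
play_rows(
  deltas=[
    [0.02,0,0,0,0,0,-1],
    [0,0,0,0,0,0,-1],
    [0,0,0,0,0,0,-1],
  ],
)

```text
time_s: 31.6
eef_pos: [596.4, 53.7, 59.2]
ee_rot: [-0.0, 1.0, 0.012, -0.001]
force: [-4.0, -0.2, 1.7]
grip_width: 0.002
```

Request:
play_rows(
  deltas=[
    [0.02,0,0,0,0,0,-1],
    [0,0,0,0,0,0,-1],
    [0,0,0,0,0,0,-1],
  ],
)

```text
time_s: 31.85
eef_pos: [596.6, 53.7, 59.2]
ee_rot: [-0.0, 1.0, 0.012, -0.002]
force: [-7.4, -0.7, 5.0]
grip_width: 0.0
```

Request:
play_rows(
  deltas=[
    [0.02,0,0,0,0,0,-1],
    [0,0,0,0,0,0,-1],
    [0,0,0,0,0,0,-1],
  ],
)

```text
time_s: 32.1
eef_pos: [596.7, 53.7, 59.2]
ee_rot: [-0.0, 1.0, 0.012, -0.002]
force: [-11.6, -0.7, 8.0]
grip_width: -0.004
```

Request:
play_rows(
  deltas=[
    [0.016,0,0,0,0,0,-1],
    [0,0,0,0,0,0,-1],
    [0,0,0,0,0,0,-1],
    [0,0,0,0,0,0,-1],
    [0,0,0,0,0,0,-1],
    [0,0,0,0,0,0,-1],
  ],
)

```text
time_s: 32.6
eef_pos: [596.8, 53.7, 59.1]
ee_rot: [-0.0, 1.0, 0.012, -0.003]
force: [-14.7, -0.5, 10.6]
grip_width: -0.003
```

Request:
play_rows(
  deltas=[
    [-0.15,0,0,0,0,0,-1],
    [-0.3,0,0.2,0,0,0,-1],
    [-0.3,0,0.6,0,0,0,-1],
    [-0.8,0,0.8,0,0,0,-1],
    [-0.8,0.5,0.8,0,0,0,-1],
    [-0.8,0.8,0.5,0,0,0,-1],
    [-0.5,0.8,0,0,0,0,-1],
    [0,0.8,0,0,0,0,-1],
  ],
)

```text
time_s: 33.27
eef_pos: [463.6, 162.5, 166.0]
ee_rot: [-0.0, 1.0, 0.012, 0.001]
force: [1.5, 0.2, -0.7]
grip_width: 0.003
```

Request:
play_rows(
  deltas=[
    [-0.5,0.8,0,0,0,0,-1],
    [-0.5,0.8,0,0,0,0,-1],
    [-0.5,0.8,0,0,0,0,-1],
    [0,0.8,0,0,0,0,-1],
    [0,0,0,0,0,0,-1],
    [0,0,0,0,0,0,-1],
  ],
)

```text
time_s: 33.77
eef_pos: [405.6, 290.5, 164.6]
ee_rot: [-0.0, 1.0, 0.013, 0.001]
force: [-0.6, 0.0, 0.6]
grip_width: -0.0
```

Run:
```python
from h import *
knobs()
c=capture("top"); W=cloud(c); z=W[...,2]; d=W[...,:2]-O
X=d[...,0]*np.cos(A)+d[...,1]*np.sin(A); Y=-d[...,0]*np.sin(A)+d[...,1]*np.cos(A)
for y in(94,-94):
    m=(abs(Y-y)<15)&(abs(X-30)<25)&(z>64)&(z<80); print("knob",y,m.sum(),X[m].mean().round(1),Y[m].mean().round(1))
# rear edge of shutter: z step along X
for y in(105,85,65,-65,-85,-105):
    m=(abs(Y-y)<6)&(z>46)&(z<56)&(X>-30)&(c["pixels"].min(-1)>100); print(y,m.sum(),np.percentile(X[m],[3,97]).round(1) if m.sum() else None)
save("end",cv2.resize(c["pixels"][140:320,120:520],None,fx=2,fy=2))
```

```text
knobs L,R [(np.int64(88), 26.5), (np.int64(84), 26.8)] edge L80,R80,L60,R60 [60.0, 60.2, 59.0, 59.9] tcp [405.8 289.5 164.5] F [-0.6 -1.1  0.6]
knob 94 60 28.2 93.2
knob -94 61 28.3 -93.7
105 207 [-3.9 61.7]
85 189 [-5.1 61.6]
65 227 [-4.2 61. ]
-65 229 [-4.  61.3]
-85 186 [-4.2 61.5]
-105 189 [-5.  62.2]
```

View pics/end.png

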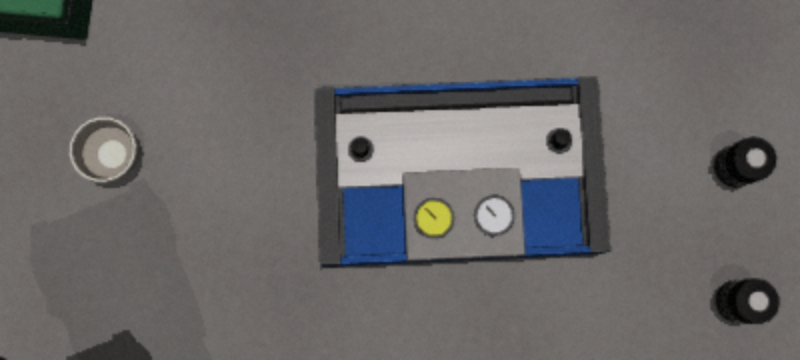

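Top view: the shutter lies closed and straight against the strip, with knobs at crop (360,149) and (560,139). The cup and both housings are where they were. Handing in.

```bash
python3 -c "
from rig import order
print(order.finish_job())"
```

```text
the job is handed in; nothing more can be done
None
```

I stood the capsule on the cork pad, closed the shutter by its two knobs and pressed it against the seal. The job was handed in at about 34 s of the 72 s allowed, and it reported no verdict.

- **Capsule:** it was lowered slowly and touched down at about 10 N. The top view after release showed it upright on the pad with the shutter still open. The closed shutter hides it now, so I could not check it again at the end.
- **Shutter:** I moved it in alternating pushes of at most about 12 mm, so neither end led by more than about 6 mm. Push readings were 1–5 N until it reached the seal.
- **Seal:** both ends stopped at the same case x, about 28 mm at the knobs. I held each knob at about 15 N along x for about 0.5 s. With the upward component, the total wrist force read up to about 18 N, below the 22 N limit.
- **Last checks:** in the top camera the knobs are at x = 28.2 and 28.3 mm, which is well inside the skew limit. The arm is clear, and the cup and both housings look unmoved; I compared these by eye only.
- **Disagreement:** the two cameras differ by about 4 mm in x. I removed that offset in the scene view, and it then gave 26.5 and 26.8 mm. Both are above the 24.5 mm required, but the scene view is just under the stated 27 mm home range.

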